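# Free the jammed intake spigot from the feed chute

## Robot

A 6-joint arm with a two-finger parallel gripper is mounted at the origin on the work surface. World frame = base frame: x ahead of the robot, y to its left, z up, the work surface at z = 0. Lengths are in m, angles in rad, forces in N, time in s.
With the tool pointing down it reaches from about 0.3 to 0.875 m from the base axis. Payload 6.4 kg.
Tool frame: the origin (TCP) lies midway between the tips of the shut fingers; the grasp point (between the pads) lies 19 mm behind it; z points along the fingers, y is the line along which they close (so a half turn about z gives the same grasp; the last joint's range is limited). The gripper opens to 85 mm and grips with 20 to 120 N. Pads are 22 mm wide; open, the fingers measure 114 mm over their backs; the gripper's body (76 mm by 85 mm) begins 54 mm behind the grasp point. The pads swing forward as they close: fully open they stand 13 mm farther back than shut.
Start: joints at [0.91, 0.181, 1.607, -0, 1.354, -0.206], TCP at [0.253, 0.517, 0.231] pointing down, gripper open.
Joint ranges: [-2.99, 2.99], [-0.89, 2.07], [0.3, 2.58], [-1.14, 4.28], [0, 2.63], [-3.12, 3.12]. Speed limits (rad/s): [2.57, 2.57, 3.01, 3.14, 3.14, 3.14].

## Interface

Orientations are given as a unit quaternion [w, x, y, z].
In Python, from bench import status, camera, ctrl gives the robot as it stands. The module is installed in compiled form; this text tells all that it offers.
- The arm moves only by the shell command python3 -m handwheel 'ROWS'. ROWS is JSON, a list that holds one entry, the list of rows, each a list of 7 numbers: the opening, from -1 (shut) to 1 (fully open), then the shift along the tool's x, y, z in cm, then the turn, a rotation vector about the tool's x, y, z in degrees. A call has 1 to 10 rows; each row is the pose to reach, as a shift and turn from the pose commanded when the call began, along the tool's axes at that moment; what a row does not reach only later rows make up. A row lasts 1/8 s, in which the tool goes at most 62.5 mm and 10.7 degrees, less where a joint would pass 70% of its speed; a pose out of reach is approached as far as the arm can. A call with a gripper value outside its range is refused whole. The fingers move at their own pace and stop on an object; the grip force is fixed at half the most. Time passes only in rows, so rows that repeat a pose let the fingers close. It gives the time, the measured TCP pose, the force, the opening and the grip force at its end, in the units of the state.
- status.get_obs(): the state, without advancing time (a new reading comes with each control period).
- camera(name): name is "side" or "top"; returns a dict with "frame" (400x640x3 uint8, blue, green, red), "depth" (400x640 float32, m along the optical axis (not along the pixel's ray), 0 where there is no reading), "fx", "fy", "cx", "cy" (pixels), "extrinsics" (4x4, takes a point from camera to world coordinates). Camera axes: x right, y down, z forward; pixel columns grow to the right and rows downward; lengths in m; the calibration is good to about 2 mm. A picture is of the moment at which its call begins.
- ctrl.hand_in(): hands the job in; it is judged then, once.
The state is a dict: "time_s": time; "q": joint angles; "dq": joint speeds; "joint_efforts": joint torques, N m; "eef_pos": TCP position; "eef_rot": TCP orientation; "wrist_force": force on the tool from outside, world axes, zero at the start; "torque": the same for the moment, N m; "opening": opening from 0.0 (shut) to 1.0 (fully open); "grasp_force": force on a finger pad.
Only numpy, scipy, OpenCV 4.12 (cv2) and the standard library are available. Lean on these libraries where they do the work, as an engineer would, in place of code of your own. Each camera call takes 0.05 s, during which the arm holds its last target. There are 200 camera calls.

## Task

One of the two feed chutes has jammed: its flanged intake spigot has run all the way down to the foot, where its flange is caught under the two keeper strips. Nudge that spigot back up its chute until the flange is clear of the strips, lift it out and stand it upright, flange down, in the shallow steel tray, then let go. Leave the spigot waiting higher up in the other chute where it is.

Things in the scene. Friction and masses are not known exactly. Their poses are not given: they have to be found in the camera images.
- jammed_spigot: Jammed aluminium spigot, ~70 g: flange dia 46, 6 thick; neck dia 26; 48 mm high in all. Origin: centre of flange underside, z up the neck. Starts at the chute's foot (chute x 28 to 40 mm), neck up through the slot between the keeper strips, leaning 6 deg to the foot. Pinched by the neck across the chute, above the strips, it slides up the chute; stays where left.
- chute: Its chute, fixed: grey channel 220x60 mm. Origin on bench under middle of foot end; x uphill (level), y across, z up. Channel floor 30 mm up at x=0, rising 6 deg. Inside 50 wide; walls and 5 mm foot stop 12.5 high over floor. Two dark keeper strips, x 0 to 60, 9.5 to 12.5 over floor, 34 mm slot between, hold the flange down; spigot is clear at x>=80. A second like chute stands nearby.
- tray: Shallow open steel tray, fixed, 160 by 130 mm outside (long side along its x), 24 mm high, walls and floor 4 mm thick. Origin at the centre of its underside, z up.
- other_spigot: The spigot to leave alone: same shape as the jammed one, standing free in the open upper part of the other chute, about 145 mm up from that chute's foot. Origin at the centre of its flange's underside.
There are look-alikes about, which are no part of the job. What is shaped like the tray but red is not meant.

How it is judged:
On the way, in this order (a step that is already met when the one before it is completed fails the run):
1. the jammed spigot has been moved back up the chute, its centre more than 70 mm up from the foot, still down in the channel (x of jammed_spigot in the frame of chute between 0.07 and 0.2 m and z of jammed_spigot in the frame of chute below 0.054 m), for 0.1 s.
2. the spigot has been lifted up out of the chute (height (world z) of jammed_spigot above 0.056 m), for 0.1 s.
At the end, for the whole second after the job is handed in: The freed spigot stands upright within 10 degrees, flange down, on the floor of the steel tray, at rest and released; the other spigot is within 15 mm of where it started (x of jammed_spigot in the frame of tray between -0.065 and 0.065 m and y of jammed_spigot in the frame of tray between -0.05 and 0.05 m and z of jammed_spigot in the frame of tray below 0.012 m and angle between jammed_spigot's own z axis and vertical below 0.17 rad and linear speed of jammed_spigot below 0.02 m/s and distance of other_spigot from where it was at the start of the episode below 0.015 m); the robot touches nothing.
It fails at once if the other spigot is moved by more than 15 mm (distance of other_spigot from where it was at the start of the episode above 0.015 m).
It also fails if it takes over 48 s, if anything falls off the work surface, if the arm or the gripper's body presses on something with over 40 N, if the wrist force passes 120 N, or if a joint passes its speed limit or range.

## Working session

There is one attempt and no reset: what is moved stays moved. The work goes in short steps, Python scripts to look and compute and a shell command to move; the robot and the scene stay as the last step left them, time stands still between calls to the robot, and variables do not carry over. Pictures are saved under pics/ and viewed, at most 10 in all, crops included, and the job is handed in when it is done.

```bash
mkdir -p pics; cat > h.py <<'E'
import numpy as np,cv2,pickle
from bench import status,camera,ctrl
def snap(n,name):
    c=camera(n); cv2.imwrite(f'pics/{name}.png',c['frame']); pickle.dump(c,open(f'{name}.pkl','wb')); return c
def load(name): return pickle.load(open(f'{name}.pkl','rb'))
def pt(c,u,v,r=1):
    d=c['depth'][v-r:v+r+1,u-r:u+r+1]; d=np.median(d[d>0])
    return (c['extrinsics']@[(u-c['cx'])/c['fx']*d,(v-c['cy'])/c['fy']*d,d,1])[:3]
def cloud(c):
    d=c['depth']; v,u=np.indices(d.shape)
    P=np.stack([(u-c['cx'])/c['fx']*d,(v-c['cy'])/c['fy']*d,d,np.ones_like(d)],-1)@c['extrinsics'].T
    return P[...,:3]
E
python3 - <<'E'
from h import *
for n in('top','side'):
    c=snap(n,n+'0'); print(n,c['fx'],c['extrinsics'].round(3).tolist())
print(status.get_obs())
E
```

```text
top 415.5361629271475 [[-0.025, -0.986, 0.167, 0.276], [-0.999, 0.02, -0.033, -0.083], [0.029, -0.167, -0.985, 0.959], [0.0, 0.0, 0.0, 1.0]]
side 415.94431767841303 [[0.878, -0.342, 0.336, 0.15], [-0.479, -0.605, 0.636, -0.656], [-0.014, -0.719, -0.695, 0.709], [0.0, 0.0, 0.0, 1.0]]
{'time_s': 0.1, 'q': array([ 9.09704550e-01,  1.81506430e-01,  1.60788840e+00,  1.62467212e-05,
        1.35378004e+00, -2.06313683e-01]), 'dq': array([ 0.00049139,  0.00022501, -0.00483594, -0.00102273, -0.00081414,
       -0.00143101]), 'joint_efforts': array([ 1.64268276e-04, -4.45877981e+01, -3.52239060e+01, -4.86583122e-04,
        4.19435717e-03, -3.16989954e-06]), 'eef_pos': array([0.25226034, 0.51617368, 0.2304614 ]), 'eef_rot': array([-3.39647503e-04,  2.25436192e-01,  9.74257614e-01, -7.14531480e-04]), 'wrist_force': array([ 0.87252752,  0.32111022, -0.27054316]), 'torque': array([0.03008811, 0.02696273, 0.01000099]), 'grasp_force': 0.0, 'opening': 0.9961435134221925}
```

View pics/top0.png

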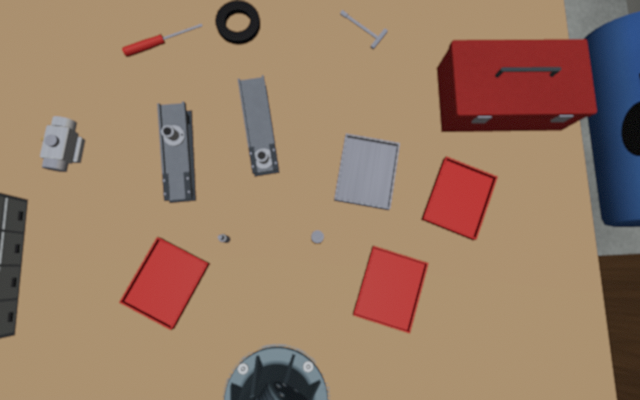

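View pics/side0.png

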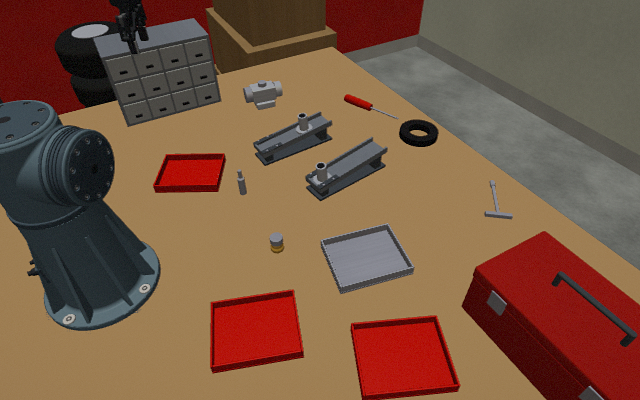

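The top view shows the jammed spigot at about (263,155), at the foot of the right-hand chute. That chute runs from about (264,174) up to (252,78). The other spigot is at (173,133), and the steel tray is centred near (366,172).

```bash
python3 - <<'E'
from h import *
c=load('top0'); P=cloud(c)
f=c['frame'][65:185,140:290]; cv2.imwrite('pics/crop1.png',cv2.resize(f,None,fx=5,fy=5,interpolation=cv2.INTER_CUBIC))
for n,u,v in[('jam',263,155),('neck',264,151),('oth',173,133),('trayc',366,172),('bench',300,200)]: print(n,pt(c,u,v).round(4))
R=P[70:185,230:290].reshape(-1,3); 
s=R[(R[:,2]>.015)]
print(len(s)); r=cv2.minAreaRect((s[:,:2]*1000).astype(np.float32)); print(r,cv2.boxPoints(r))
n=R[R[:,2]>.066];print('neck',len(n),n.mean(0),n.min(0),n.max(0))
T=P[125:220,325:410].reshape(-1,3); t=T[(T[:,2]>.017)]
r=cv2.minAreaRect((t[:,:2]*1000).astype(np.float32)); print('tray',len(t),r,cv2.boxPoints(r))
E
```

```text
jam [0.5214 0.0178 0.0821]
neck [0.5304 0.0156 0.0821]
oth [0.5712 0.2098 0.0908]
trayc [ 0.4976 -0.2156  0.0045]
bench [ 0.4344 -0.0588  0.    ]
2572
((490.77484130859375, 6.490478515625), (458.4304504394531, 77.92598724365234), 13.056434631347656) [[258.6831    -7.335964]
 [276.2874   -83.247406]
 [722.8666    20.316921]
 [705.26227   96.22836 ]]
neck 159 [0.50015968 0.00846103 0.20140638] [ 0.27628746 -0.0832474   0.06602556] [0.71391634 0.07625308 0.95905047]
tray 540 ((418.6498718261719, -195.03475952148438), (139.85894775390625, 333.9064025878906), 74.58662414550781) [[ 239.11548  -218.07608 ]
 [ 561.0124   -306.8221  ]
 [ 598.18427  -171.99344 ]
 [ 276.28735   -83.247406]]
```

View pics/crop1.png

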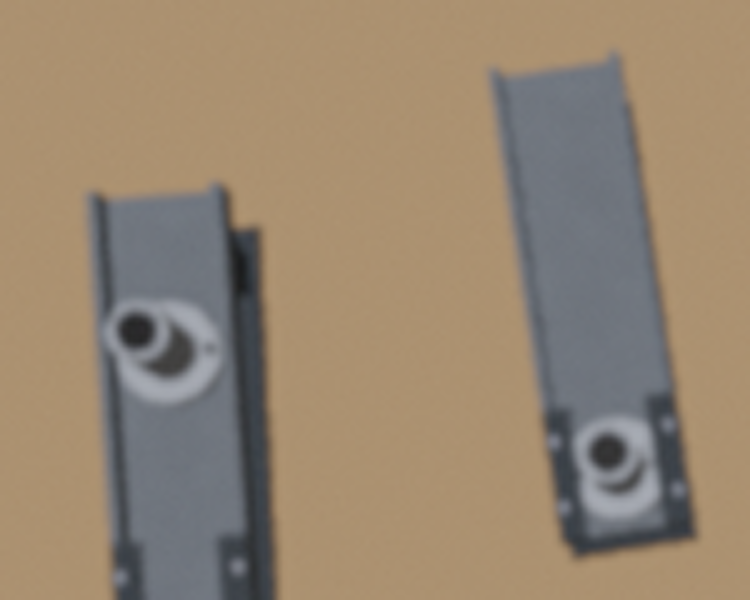

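The crop shows the jammed neck's mouth at crop (608,455), which is image (261.6,156). Zero-depth pixels spoiled the rectangle fits, so I'll redo them with those filtered out.

```bash
python3 - <<'E'
from h import *
for cam in('top0',):
    c=load(cam); P=cloud(c); P[c['depth']<=0]=np.nan
    R=P[70:185,230:290].reshape(-1,3); R=R[np.isfinite(R[:,0])&(R[:,2]<.15)]
    s=R[R[:,2]>.025]; r=cv2.minAreaRect((s[:,:2]*1000).astype(np.float32)); print(r,cv2.boxPoints(r).round(1).tolist())
    n=R[R[:,2]>.074];n=n[n[:,0]<.56];print('neck',len(n),n.mean(0),n.min(0),n.max(0))
    T=P[125:220,325:410].reshape(-1,3);T=T[np.isfinite(T[:,0])]; t=T[(T[:,2]>.018)&(T[:,2]<.1)]
    r=cv2.minAreaRect((t[:,:2]*1000).astype(np.float32)); print('tray',len(t),r)
# ray intersections with given height
def at(c,u,v,z):
    E=c['extrinsics'];d=E[:3,:3]@[(u-c['cx'])/c['fx'],(v-c['cy'])/c['fy'],1];o=E[:3,3];return (o+d*(z-o[2])/d[2])[:2].round(4)
k=lambda x,y:(140+x/5-.4,65+y/5-.4)
print('mouth',at(c,*k(608,455),.0815))
A=at(c,*k(575,552),.0425),at(c,*k(696,533),.0425);B=at(c,*k(492,72),.0655),at(c,*k(616,58),.0655)
print('foot corners',A,'head',B)
a=np.mean(B,0)-np.mean(A,0);print('axis deg',np.degrees(np.arctan2(a[1],a[0])),np.linalg.norm(a),np.mean(A,0))
E
```

```text
((605.413330078125, 33.22749328613281), (220.6421356201172, 60.10940933227539), 8.149752616882324) [[491.8999938964844, 47.29999923706055], [500.5, -12.199999809265137], [718.9000244140625, 19.100000381469727], [710.4000244140625, 78.5999984741211]]
neck 119 [0.52234487 0.02111966 0.08149024] [0.51005155 0.00920813 0.07466842] [0.5365505  0.03309915 0.08574244]
tray 491 ((497.97979736328125, -216.64535522460938), (130.1331787109375, 161.2548828125), 78.592041015625)
mouth [0.5203 0.0218]
foot corners (array([0.4864, 0.0412]), array([ 0.4942, -0.0131])) head (array([0.7058, 0.0764]), array([0.7121, 0.0201]))
axis deg 8.889851670662365 0.2213085233333773 [0.4903  0.01405]
```

```bash
cat >> h.py <<'E'
from scipy.spatial.transform import Rotation as Ro
F=np.array([.4962,.0175,.03]); th=np.radians(8.2); al=np.radians(6)
u=np.array([np.cos(th)*np.cos(al),np.sin(th)*np.cos(al),np.sin(al)]); n=np.array([-np.cos(th)*np.sin(al),-np.sin(th)*np.sin(al),np.cos(al)])
RT=np.column_stack([-u,np.cross(-n,-u),-n])          # tool aligned with chute
th_v=np.array([np.cos(th),np.sin(th),0]); RV=np.column_stack([-th_v,np.cross([0,0,-1],-th_v),[0,0,-1]])  # upright
def cp(x,h): return F+u*(x/np.cos(al))+n*h   # chute x, height over floor
def go(p,R):
    o=status.get_obs(); q=o['eef_rot']; R0=Ro.from_quat([q[1],q[2],q[3],q[0]]).as_matrix()
    print('shift cm',(R0.T@(p-o['eef_pos'])*100).round(2),'rot',np.degrees(Ro.from_matrix(R0.T@R).as_rotvec()).round(2))
def st():
    o=status.get_obs(); print({k:np.round(o[k],4).tolist() for k in('time_s','eef_pos','eef_rot','wrist_force','opening','grasp_force')})
E
python3 -c "
from h import *
go(cp(.031,.097),RT)"
```

```text
shift cm [-45.55 -32.89  10.11] rot [ -1.87  -5.87 -34.22]
```

```bash
python3 -m handwheel '[[[1,-5,-3.6,0,0,0,-8],[1,-10,-7.2,0,0,0,-16],[1,-15,-10.8,0,0,0,-24],[1,-20,-14.4,0,-0.9,-2.9,-34.2],[1,-25,-18,1,-1.87,-5.87,-34.2],[1,-30,-21.6,2,-1.87,-5.87,-34.2],[1,-35,-25.2,4,-1.87,-5.87,-34.2],[1,-40,-28.8,6,-1.87,-5.87,-34.2],[1,-45.55,-32.9,8,-1.87,-5.87,-34.2],[1,-45.55,-32.9,10.1,-1.87,-5.87,-34.2]]]'
python3 -c "
from h import *
st();go(cp(.031,.097),RT)"
```

```text
time_s: 1.35
eef_pos: [0.5191, 0.0174, 0.1302]
eef_rot: [0.054, -0.069, 0.996, 0.004]
wrist_force: [0.5, 0.3, 0.3]
opening: 1.001
grasp_force: 0.0
{'time_s': 1.35, 'eef_pos': [0.5191, 0.0174, 0.1302], 'eef_rot': [0.0538, -0.0693, 0.9961, 0.0037], 'wrist_force': [0.5291, 0.2633, 0.3456], 'opening': 1.001, 'grasp_force': 0.0}
shift cm [0.19 0.33 0.03] rot [-0.03  0.18 -0.24]
```

```bash
python3 -m handwheel '[[[1,0,0,0,0,0,0],[1,0,0,0,0,0,0]]]' >/dev/null
python3 - <<'E'
from h import *
st();go(cp(.031,.097),RT)
c=snap('side','side1'); cv2.imwrite('pics/crop2.png',cv2.resize(c['frame'][60:220,240:420],None,fx=4,fy=3.75))
E
```

```text
{'time_s': 1.6, 'eef_pos': [0.517, 0.0216, 0.1306], 'eef_rot': [0.0526, -0.0714, 0.9961, 0.0045], 'wrist_force': [-0.1179, -0.0439, -0.1524], 'opening': 1.0012, 'grasp_force': 0.0}
shift cm [ 0.04 -0.11  0.09] rot [ 0.08  0.05 -0.01]
```

View pics/crop2.png

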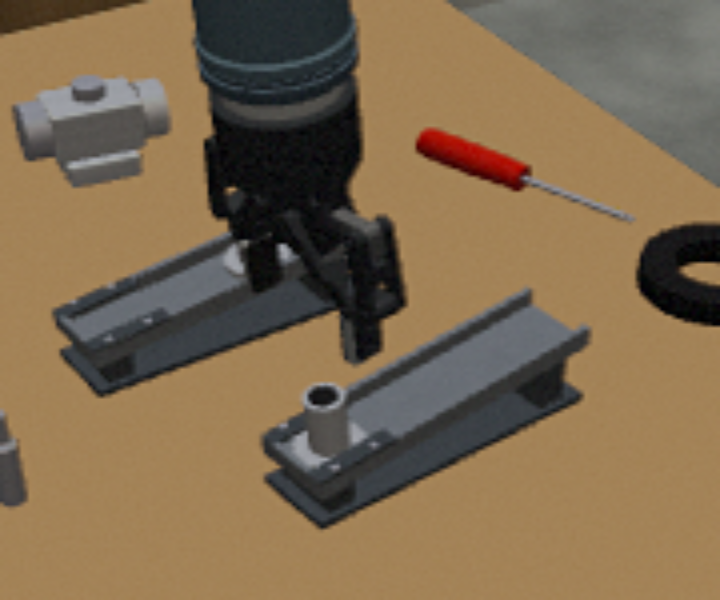

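The side view shows the gripper above the jammed spigot, with its neck mouth at crop (325,397). The fingers straddle the chute and the other spigot is well clear. I'll go down and pinch.

```bash
python3 -m handwheel '[[[1,0,-0.1,3,0,0,0],[1,0,-0.1,5.5,0,0,0],[1,0,-0.1,8,0,0,0],[1,0,-0.1,8,0,0,0],[1,0,-0.1,8,0,0,0]]]'
python3 -c "
from h import *
go(cp(.031,.017),RT)"
```

```text
time_s: 2.28
eef_pos: [0.5265, 0.0218, 0.0522]
eef_rot: [0.054, -0.072, 0.996, 0.004]
wrist_force: [0.3, -0.9, 0.1]
opening: 1.001
grasp_force: 0.0
shift cm [0.16 0.01 0.19] rot [0.03 0.18 0.05]
```

```bash
python3 -m handwheel '[[[0,0.1,0,0.1,0,0,0],[-1,0.1,0,0.1,0,0,0],[-1,0.1,0,0.1,0,0,0],[-1,0.1,0,0.1,0,0,0],[-1,0.1,0,0.1,0,0,0],[-1,0.1,0,0.1,0,0,0],[-1,0.1,0,0.1,0,0,0]]]'
python3 -c "
from h import *
go(cp(.031,.017),RT)"
```

```text
time_s: 3.15
eef_pos: [0.5251, 0.0211, 0.0502]
eef_rot: [0.053, -0.071, 0.996, 0.004]
wrist_force: [-1.9, 1.4, 5.1]
opening: 0.286
grasp_force: 58.6
shift cm [-0.01  0.06  0.01] rot [ 0.05  0.1  -0.03]
```

```bash
python3 -m handwheel '[[[-1,-0.5,0,0,0,0,0],[-1,-1,0,0,0,0,0],[-1,-1.5,0,0,0,0,0],[-1,-2,0,0,0,0,0],[-1,-2.5,0,0,0,0,0],[-1,-3,0,0,0,0,0]]]'
python3 -c "
from h import *
go(cp(.095,.017),RT)"
```

```text
time_s: 3.9
eef_pos: [0.5537, 0.0253, 0.0532]
eef_rot: [0.052, -0.071, 0.996, 0.004]
wrist_force: [-6.9, -0.8, 10.5]
opening: 0.283
grasp_force: 59.5
shift cm [-3.54  0.05  0.  ] rot [ 0.07 -0.05 -0.02]
```

```bash
python3 -m handwheel '[[[-1,-0.5,0,0,0,0,0],[-1,-1,0,-0.02,0,0,0],[-1,-1.5,0,-0.04,0,0,0],[-1,-2,0,-0.05,0,0,0],[-1,-2.5,0,-0.05,0,0,0],[-1,-3,0,-0.05,0,0,0],[-1,-3.6,0,-0.05,0,0,0],[-1,-3.6,0,-0.05,0,0,0],[-1,-3.6,0,-0.05,0,0,0]]]'
python3 - <<'E'
from h import *
go(cp(.095,.017),RT)
c=snap('side','side2'); cv2.imwrite('pics/crop3.png',cv2.resize(c['frame'][60:220,240:420],None,fx=4,fy=3.75))
E
```

```text
time_s: 5.03
eef_pos: [0.5904, 0.0305, 0.0572]
eef_rot: [0.053, -0.071, 0.996, 0.004]
wrist_force: [1.0, 0.6, 1.1]
opening: 0.287
grasp_force: 58.9
shift cm [0.19 0.06 0.01] rot [ 0.05  0.15 -0.03]
```

View pics/crop3.png

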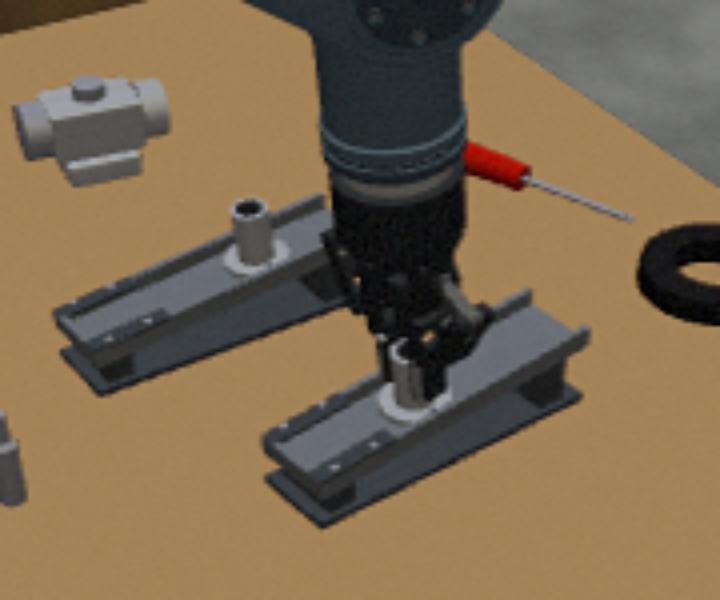

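The flange now sits past the ends of the strips, at crop (410,403), and the neck is still in the pads. I'll lift it out.

```bash
python3 -m handwheel '[[[-1,0,0,-0.5,0,0,0],[-1,0,0,-1.5,0,0,0],[-1,0,0,-3,0,0,0],[-1,0,0,-5,0,0,0],[-1,0,0,-7,0,0,0],[-1,0,0,-7,0,0,0],[-1,0,0,-7,0,0,0]]]'
python3 - <<'E'
from h import *
c=snap('side','side3'); cv2.imwrite('pics/crop4.png',cv2.resize(c['frame'][60:220,240:420],None,fx=4,fy=3.75))
t=np.array([.498,-.2166,0])
go(t+[0,0,.09],RV)
E
```

```text
time_s: 5.95
eef_pos: [0.5822, 0.0293, 0.1266]
eef_rot: [0.053, -0.071, 0.996, 0.004]
wrist_force: [-0.2, -0.8, -0.7]
opening: 0.287
grasp_force: 58.9
shift cm [ 12.11 -23.16   2.32] rot [ 0.07  6.01 -0.03]
```

View pics/crop4.png

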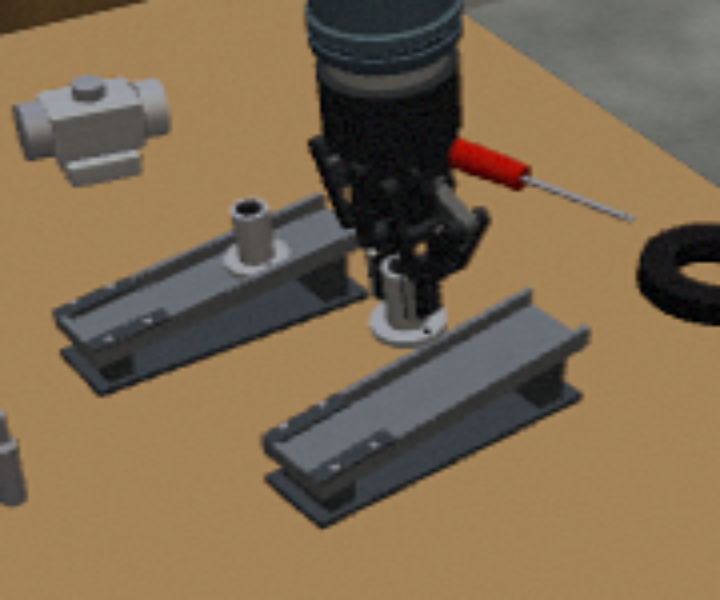

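The spigot hangs clear of the chute, flange at crop (408,325), and is aligned with the tool. I'll carry it over the tray.

```bash
python3 -m handwheel '[[[-1,1.5,-3,0,0,1,0],[-1,4,-7.5,0,0,3,0],[-1,6.5,-12.5,0,0,6,0],[-1,9,-17.5,0.5,0,6,0],[-1,11.2,-21.5,1.5,0,6,0],[-1,12.1,-23.2,2.3,0,6,0],[-1,12.1,-23.2,2.3,0,6,0],[-1,12.1,-23.2,2.3,0,6,0],[-1,12.1,-23.2,2.3,0,6,0]]]'
python3 - <<'E'
from h import *
go(np.array([.498,-.2166,.021]),RV)
c=snap('side','side4'); cv2.imwrite('pics/crop5.png',cv2.resize(c['frame'][150:310,290:450],None,fx=3.75,fy=3.75))
E
```

```text
time_s: 7.12
eef_pos: [0.4994, -0.2159, 0.0911]
eef_rot: [0.001, -0.072, 0.997, 0.001]
wrist_force: [-1.2, 0.3, -1.3]
opening: 0.294
grasp_force: 59.0
shift cm [ 0.16 -0.06  7.01] rot [0.05 0.1  0.08]
```

View pics/crop5.png

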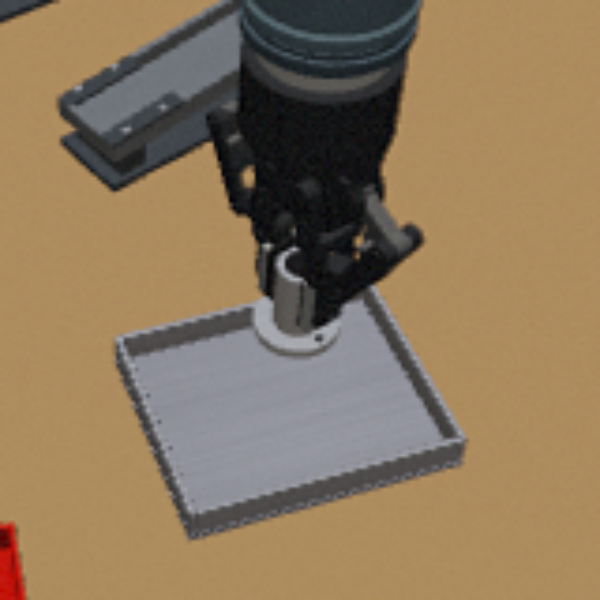

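The spigot hangs upright above the tray; the flange at crop (297,328) only looks off-centre because of its height. I'll lower it.

```bash
python3 -m handwheel '[[[-1,0,0,2.5,0,0,0],[-1,0,0,4.5,0,0,0],[-1,0,0,5.8,0,0,0],[-1,0,0,6.4,0,0,0],[-1,0,0,6.7,0,0,0],[-1,0,0,6.7,0,0,0],[-1,0,0,6.7,0,0,0]]]'
python3 - <<'E'
from h import *
go(np.array([.498,-.2166,.021]),RV)
c=snap('side','side5'); cv2.imwrite('pics/crop6.png',cv2.resize(c['frame'][180:300,310:430],None,fx=5,fy=5))
E
```

```text
time_s: 8.05
eef_pos: [0.4992, -0.2173, 0.0244]
eef_rot: [0.001, -0.071, 0.997, 0.0]
wrist_force: [0.4, 1.6, -1.4]
opening: 0.29
grasp_force: 59.0
shift cm [0.11 0.09 0.34] rot [ 0.02  0.11 -0.03]
```

View pics/crop6.png

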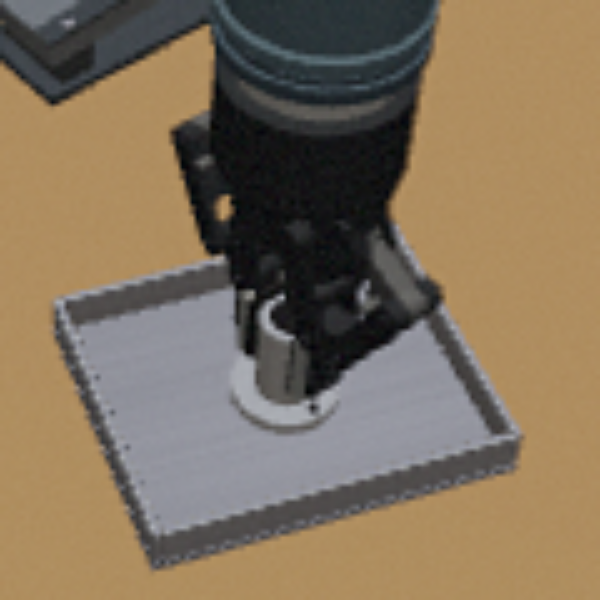

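The flange at crop (285,398) is a few mm above the tray floor, near the middle, and there is no contact force yet. I'll go down in small steps.

```bash
python3 -m handwheel '[[[-1,0,0,0.1,0,0,0],[-1,0,0,0.2,0,0,0],[-1,0,0,0.2,0,0,0]]]'; python3 -m handwheel '[[[-1,0,0,0.1,0,0,0],[-1,0,0,0.15,0,0,0],[-1,0,0,0.15,0,0,0]]]'
```

```text
time_s: 8.48
eef_pos: [0.4988, -0.2169, 0.0217]
eef_rot: [0.0, -0.071, 0.997, 0.001]
wrist_force: [-1.1, 0.3, -1.4]
opening: 0.289
grasp_force: 59.0
time_s: 8.85
eef_pos: [0.499, -0.2171, 0.0213]
eef_rot: [0.001, -0.071, 0.997, 0.001]
wrist_force: [-3.7, 2.4, 8.7]
opening: 0.285
grasp_force: 60.1
```

Contact made at about 9 N. I'll open partway to stay clear of the walls, then retreat.

```bash
python3 -m handwheel '[[[0,0,0,0,0,0,0],[0,0,0,0,0,0,0],[0,0,0,0,0,0,0],[0,0,0,0,0,0,0],[0,0,0,-1,0,0,0],[0,0,0,-3,0,0,0],[0,0,0,-6,0,0,0],[0,0,0,-12,0,0,0],[0,0,0,-15,0,0,0],[0,0,0,-15,0,0,0]]]'; python3 -m handwheel '[[[0,5,3,0,0,0,0],[0,8,6,0,0,0,0],[0,8,6,0,0,0,0],[0,8,6,0,0,0,0]]]'
python3 - <<'E'
from h import *
c=snap('side','side6'); cv2.imwrite('pics/crop7.png',cv2.resize(c['frame'][90:300,230:440],None,fx=2.8,fy=2.8))
E
```

```text
time_s: 10.1
eef_pos: [0.5005, -0.2185, 0.1742]
eef_rot: [0.003, -0.071, 0.997, -0.002]
wrist_force: [-0.2, -1.0, -0.5]
opening: 0.5
grasp_force: 0.0
time_s: 10.6
eef_pos: [0.4113, -0.1695, 0.1702]
eef_rot: [0.001, -0.071, 0.997, 0.0]
wrist_force: [0.2, -0.6, -0.2]
opening: 0.5
grasp_force: 0.0
```

View pics/crop7.png

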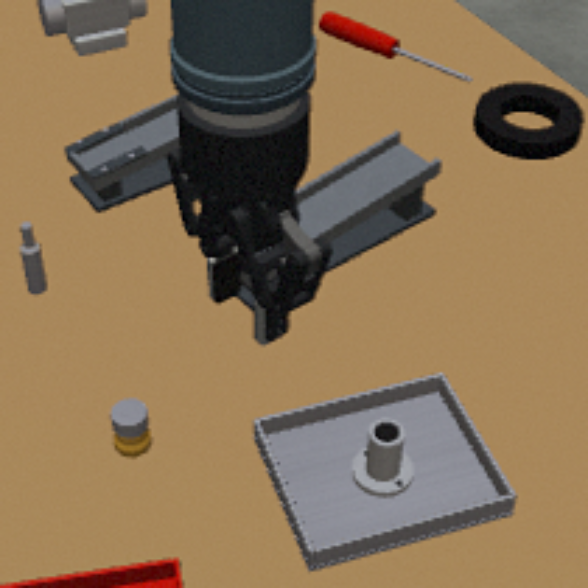

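The spigot stands upright in the middle of the tray, flange down at crop (383,470). The gripper is clear of everything.

```bash
python3 -c "
from bench import ctrl
print(ctrl.hand_in())"
```

```text
the job is handed in; nothing more can be done
None
```

The jammed spigot is out of its chute and standing upright, flange down, near the middle of the steel tray. It is released, I never touched the other spigot, and I handed the job in at about 10.7 s; the hand-in gave no verdict.

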